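# Index the sample-tube carriage one hole towards the beaker

## Robot

A 7-joint arm with a two-finger parallel gripper is mounted at the origin on a cart in front of the work surface, level with it; the furniture and walls round the work are solid. World frame = base frame: x ahead of the robot, y to its left, z up, the work surface at z = 0. Lengths are in m, angles in rad, forces in N, time in s.
With the tool pointing down it reaches from about 0.425 to 0.925 m from the base axis. Payload 6.8 kg.
Tool frame: the origin (TCP) lies at the very end of the fingers, on their centre line; the grasp point (between the pads) lies 19 mm behind it; x points along the fingers, y is the direction in which the jaws open and shut, and the axes are right-handed (so a half turn about x gives the same grasp; the last joint's range is limited). The gripper opens to 85 mm and grips with 20 to 120 N. Pads are 22 mm wide; open, the fingers measure 114 mm over their backs; the gripper's body (76 mm by 85 mm) begins 54 mm behind the grasp point. The pads swing forward as they close: fully open they stand 13 mm farther back than shut.
Start: joints at [1.047, 0.477, 0.022, 1.555, -0.011, 1.109, -0.083], TCP at [0.273, -0.617, 0.231] pointing down, gripper open.
Joint ranges: [-2.96, 2.96], [-0.34, 2.1], [-1.41, 1.46], [0.24, 2.44], [-1.37, 4.51], [0.17, 1.92], [-2.96, 2.96]. Speed limits (rad/s): [2.39, 2.39, 3.14, 3.14, 3.14, 3.14, 3.14].

## Interface

Orientations are given as a rotation vector (axis times angle).
In Python, from bench import get_obs, grab_frame, camera_info, hand_in gives the robot as it stands.
- The arm moves only by the tool apply_moves, never from a script. Its argument "series" is text: rows parted by semicolons, each of 7 numbers parted by spaces: the turn, a rotation vector about the tool's x, y, z in rad, then the shift along the tool's x, y, z in m, then the opening, from 0 (shut) to 1 (fully open). In form: wx wy wz tx ty tz hand; .... A call has 1 to 12 rows; each row is the pose to reach, as a shift and turn from the pose commanded when the call began, along the tool's axes at that moment; what a row does not reach only later rows make up. A row lasts 1/8 s, in which the tool goes at most 62.5 mm and 10.7 degrees, less where a joint would pass 70% of its speed; a pose out of reach is approached as far as the arm can. A call with a gripper value outside its range is refused whole. The fingers move at their own pace and stop on an object; "force" is the grip in N (left out, the last holds). Time passes only in rows, so rows that repeat a pose let the fingers close. It gives the time, the measured TCP pose, the force and the opening at its end, in the units of the state.
- get_obs(): the state, without advancing time (a new reading comes with each control period).
- grab_frame(name): name is "scene" or "top" or "wrist"; returns the picture (480x640x3 uint8, blue, green, red); there is no depth.
- camera_info(name): a dict with "fov_y" (degrees; the focal length in pixels is half the picture's height over the tangent of half this angle, whatever the lens; pixels are square), "cx", "cy" (the principal point, pixels), "D" ([k1, k2, p1, p2, k3] as OpenCV has them; the pictures are not rectified), "rvec" (rotation vector, rad) and "tvec" (3), from world to camera coordinates, as OpenCV has them. Camera axes: x right, y down, z forward; pixel columns grow to the right and rows downward; lengths in m; the calibration is good to about 2 mm. A picture is of the moment at which its call begins: read the wrist's pose just before it. camera_info takes no time and is no camera call; for the wrist camera it gives the pose at the moment of the call.
- hand_in(): hands the job in, once; it reports no verdict.
The state is a dict: "clock": time; "joints": joint angles; "qvel": joint speeds; "tau": joint torques, N m; "tcp_pos": TCP position; "orientation": TCP orientation; "contact_force": force on the tool from outside, world axes, zero at the start; "moment": the same for the moment, N m; "grip_width": finger opening in m.
Only numpy, scipy, OpenCV 4.12 (cv2) and the standard library are available. Lean on these libraries where they do the work, as an engineer would, in place of code of your own. Each camera call takes 0.05 s, during which the arm holds its last target.

## Task

The carriage holding the sample tube must sit one hole closer to the glass beaker. Loosen its bar-shaped clamp knob by about a quarter turn anticlockwise, pull the round spring plunger up, slide the carriage along the rail to the very next hole on the beaker's side and let the pin drop fully home there. Finish with the fingers still holding the plunger knob down in that hole, the clamp left loose; leave the beaker and the flask standing where they are.

Things in the scene. Friction and masses are not known exactly. Their poses are not given: they have to be found in the camera images.
- rail: Fixed bench fixture: base strip 80 x 350 x 8 mm, two end brackets 82 mm high (outer faces 173 mm from the middle), a level steel rail 24 mm wide, top 70 mm above the desk. Origin on the desk under the rail's middle; y along the rail, z up; may be turned about the vertical. Seven 11 mm holes along the rail's top, 40 mm apart, at y = 0, +-40, +-80, +-120 mm.
- carriage (a joint): Grey sleeve, 124 mm long, 46 wide, top 84 mm above the desk; slides on the rail, carries both knobs and, on its +x (far) side, a sample tube 97 mm from the rail's middle line, 125 mm high. Value in m along the rail's +y: about 0 at the start, next holes at +0.040 and -0.040. Slides with about 2 N once the clamp is loose and the pin out, not before.
- plunger (a joint): Spring plunger, m, up positive: 0 = pin fully home in a hole, stop at 0.014. The pin (8 mm, round tip) clears the rail above 0.008 and rests there at about 0.008 if let go between holes. Pulling takes 6 N at 0 to 10 N at 0.014; over a hole the spring pushes it home by itself.
- plunger_knob: Round black ribbed plunger knob, 26 mm across, 28 mm high, axis vertical. Origin at its centre, 119 mm above the desk when the pin is home, 40 mm to the -y side of the sleeve's middle (rail's frame); moves with carriage and plunger. Sleeve top 35 mm below the centre; a steel boss 20 mm across reaches 102 mm above the desk.
- clamp (a joint): Bar-shaped black clamp knob, rad, growing anticlockwise seen from above (loosening); it lifts a steep-threaded screw whose point sits in another hole of the rail. Tight at the start (0 to 0.12), carriage free above 0.8, stop at 1.9; loose enough for this job above 1.0. Stays where it is left; takes up to about 0.3 N m.
- clamp_grip (a point): Centre of the clamp knob's bar, on its vertical axis, 119 mm above the desk, 40 mm to the +y side of the sleeve's middle. Bar 50 mm long, 14 thick, 26 high; at clamp value q its long side points (0.921 + q) rad anticlockwise from the rail's x axis. The point turns with the knob: the long side lies 0.921 rad anticlockwise from the point's x axis.
- beaker_center (a point): Centre of the clear glass beaker (72 mm across, 90 mm high, straight-sided), half-way up. It stands on the desk beyond one end of the rail, either end; the carriage must go one hole to its side.
- flask_center (a point): Centre of the clear conical flask (78 mm across, 135 mm high, narrow neck), half-way up. It stands beyond the other end of the rail.
There are look-alikes about, which are no part of the job. Leave any pink look-alike of the part that bears beaker_center alone.

How it is judged:
By the outcome, as a careful person would: the job done as asked, in the order asked, and still so for the second after the job is handed in, while the arm keeps its last pose, push and grip.
It also fails if it takes over 48 s, if anything falls off the work surface, if the arm or the gripper's body presses on something with over 40 N, if the wrist force passes 120 N, or if a joint passes its speed limit or range.

## Working session

There is one attempt and no reset: what is moved stays moved. The work goes in short steps, Python scripts to look and compute and a tool call to move; the robot and the scene stay as the last step left them, time stands still between calls to the robot, and variables do not carry over. Pictures are saved under pics/ and viewed, and the job is handed in when it is done.

Besides the shell and the picture viewer there is one more tool, called in YAML: its name, and indented under it one key for each argument. apply_moves: Moves the arm, as the interface text tells. Its arguments: {"type":"object","properties":{"series":{"type":"string"},"force":{"type":"number"}},"required":["series"]}

```bash
mkdir -p pics; ls; python3 - <<'E'
from bench import *
import cv2
o=get_obs(); print(o)
for n in ["scene","top","wrist"]:
    print(n,camera_info(n)); cv2.imwrite(f"pics/{n}0.png",grab_frame(n))
E
```

```text
pics
{'clock': 0.0, 'joints': array([ 1.04689511,  0.4777925 ,  0.02231631,  1.55646743, -0.01147561,
        1.10930915, -0.0831035 ]), 'qvel': array([-0.00187253,  0.0019162 ,  0.0002327 ,  0.0006635 , -0.00048928,
       -0.00079116,  0.00101325]), 'tau': array([-3.96147707e-04, -5.96469140e+01,  1.60745535e+00, -2.81196141e+01,
        1.24289506e-02,  9.48759931e-03,  5.49960930e-06]), 'tcp_pos': array([ 0.27239613, -0.61693606,  0.23032363]), 'orientation': array([ 1.99238799,  0.42226087, -1.99345885]), 'contact_force': array([-0.19535573,  0.50822159,  1.19512384]), 'moment': array([-0.00811083, -0.0017436 , -0.03194586]), 'grip_width': 0.08539164740116306}
scene {'fov_y': 45.82592128394647, 'cx': 323.16270870295193, 'cy': 235.3908531246497, 'D': array([0.01671273, 0.        , 0.        , 0.        , 0.        ]), 'rvec': array([ 0.87408225, -2.6270297 ,  0.97627207]), 'tvec': array([0.50713498, 0.20566084, 1.02955477])}
top {'fov_y': 53.63006085852692, 'cx': 328.21065066703545, 'cy': 240.21927285432125, 'D': array([-0.034387,  0.      ,  0.      ,  0.      ,  0.      ]), 'rvec': array([ 2.16945784, -2.13569643,  0.14461142]), 'tvec': array([0.13434827, 0.55100299, 1.04351423])}
wrist {'fov_y': 63.37170385170145, 'cx': 314.6995024625404, 'cy': 236.71263673477637, 'D': array([0.01770719, 0.        , 0.        , 0.        , 0.        ]), 'rvec': array([-2.43269604,  1.58572425,  0.2210543 ]), 'tvec': array([-0.6731684 , -0.03548656,  0.37774488])}
```

View pics/scene0.png

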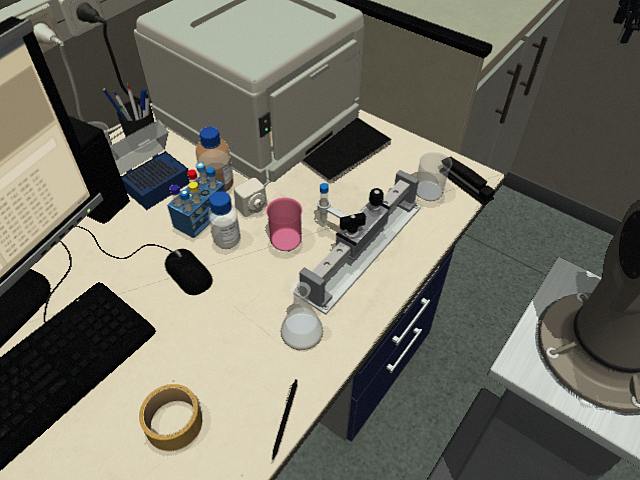

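View pics/top0.png

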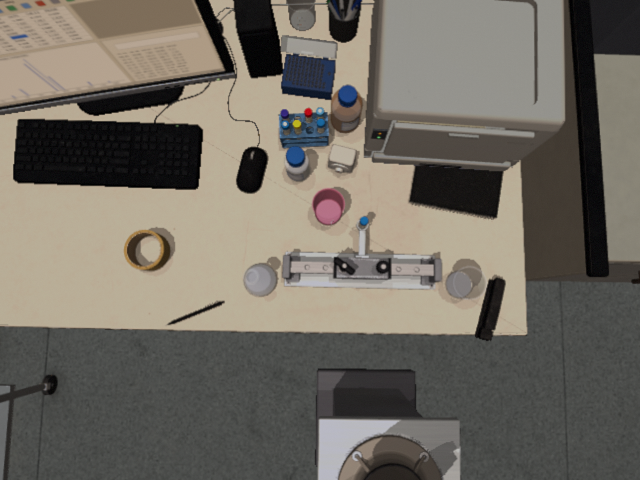

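View pics/wrist0.png

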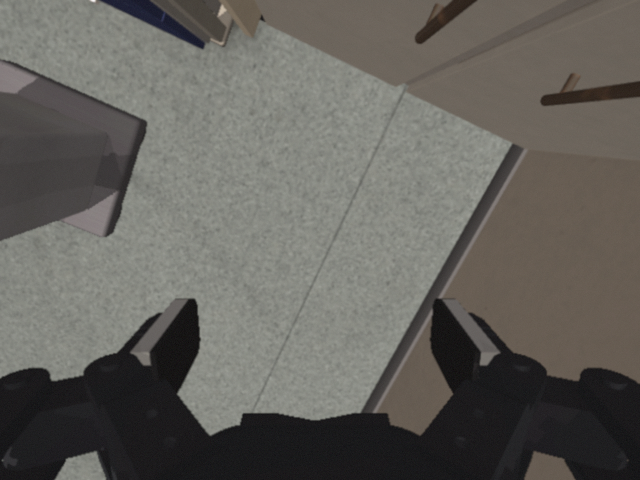

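Beaker candidates: the clear vessel at top (461,284) / scene (432,178), the clear vessel at top (260,279) / scene (301,325), and the pink cup at top (328,206). I'll enlarge these to tell them apart, and measure in the same step.

```bash
cat > h.py <<'E'
import numpy as np, cv2
from bench import *
from scipy.spatial.transform import Rotation as R
def K(ci,h=480):
    f=h/2/np.tan(np.radians(ci['fov_y'])/2); return np.array([[f,0,ci['cx']],[0,f,ci['cy']],[0,0,1]])
def ray(ci,uv):
    p=cv2.undistortPoints(np.array([[uv]],float),K(ci),ci['D'])[0,0]
    r=R.from_rotvec(ci['rvec']).as_matrix(); return -r.T@ci['tvec'], r.T@np.array([p[0],p[1],1])
def plane(ci,uv,z):
    c,d=ray(ci,uv); return c+d*(z-c[2])/d[2]
def proj(ci,P):
    return cv2.projectPoints(np.array(P,float).reshape(-1,3),ci['rvec'],ci['tvec'],K(ci),ci['D'])[0].reshape(-1,2)
E
python3 - <<'E'
import cv2,numpy as np
t=cv2.imread('pics/top0.png'); s=cv2.imread('pics/scene0.png')
a=cv2.resize(t[235:305,235:505],None,fx=2.9,fy=2.9,interpolation=cv2.INTER_CUBIC)
b=cv2.resize(s[140:360,260:480],(330,330),interpolation=cv2.INTER_CUBIC)
o=np.zeros((a.shape[0]+330,a.shape[1],3),np.uint8); o[:a.shape[0]]=a; o[a.shape[0]:,:330]=b
c=cv2.resize(s[170:250,310:430],(450,300),interpolation=cv2.INTER_CUBIC); o[a.shape[0]:a.shape[0]+300,331:781]=c
cv2.imwrite('pics/crop0.png',o)
E
```

```text
(no output)
```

View pics/crop0.png

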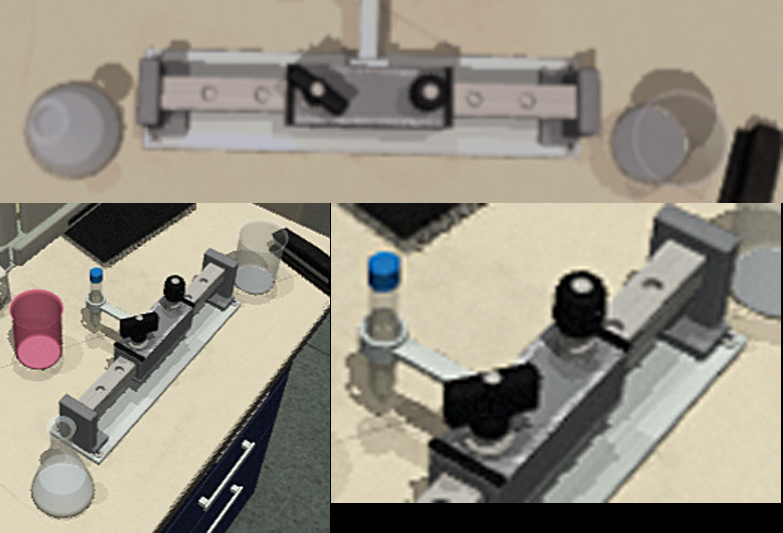

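The crops show that the vessel at top (461,284) is straight-sided, so it is the beaker. The one at (260,279) is conical with a narrow neck, so it is the flask. The pink cup is the look-alike. Next I'll measure the rail.

```bash
python3 - <<'E'
from h import *
ci=camera_info('top'); cs=camera_info('scene')
for n,uv,z in [('h+80?',(307.1,267.1),.07),('h',(325.3,267.4),.07),('h',(398.8,269.1),.07),('h',(416.7,269.5),.07),('clamp',(344.3,266.0),.132),('plg',(383.6,266.7),.133),('beaker',(461,284),.0),('flask',(260,279),.03)]:
    print(n,plane(ci,uv,z))
s=3.75
for n,uv,z in [('clamp',((492-331)/s+310,(378-203)/s+170),.132),('plg',((590-331)/s+310,(284-203)/s+170),.133),('hole',((653-331)/s+310,(285-203)/s+170),.07)]:
    print('scene',n,plane(cs,uv,z))
print(R.from_rotvec(get_obs()['orientation']).as_matrix())
E
```

```text
h+80? [0.48429511 0.18821974 0.07      ]
h [0.48426698 0.14839396 0.07      ]
h [ 0.48302115 -0.01252971  0.07      ]
h [ 0.48273287 -0.05179678  0.07      ]
clamp [0.48303041 0.10899758 0.132     ]
plg [0.48275507 0.02818044 0.133     ]
beaker [ 0.45563569 -0.16828717  0.        ]
flask [0.45863058 0.29614397 0.03      ]
scene clamp [0.48261938 0.1106257  0.132     ]
scene plg [0.4791437  0.02694059 0.133     ]
scene hole [ 0.48057911 -0.04994635  0.07      ]
[[-6.14548813e-04  4.03930460e-01 -9.14789487e-01]
 [ 1.20085333e-03 -9.14788702e-01 -4.03930920e-01]
 [-9.99999090e-01 -1.34676327e-03  7.71210732e-05]]
```

The rail's middle is at about (0.4835, 0.068) with yaw near -0.006, so +y rail is roughly +y world. The beaker is at the −y end, so the target is −0.040. Next I'll work out the approach above the clamp.

```bash
cat >> h.py <<'E'
def rel(p,yaw,base=None):
    """target: TCP p, tool pointing down, jaw axis (tool y) at yaw; print wx wy wz tx ty tz"""
    o=get_obs(); p0,R0=(o['tcp_pos'],R.from_rotvec(o['orientation'])) if base is None else base
    x=np.array([0,0,-1.]); y=np.array([np.cos(yaw),np.sin(yaw),0]); T=R.from_matrix(np.c_[x,y,np.cross(x,y)])
    w=(R0.inv()*T).as_rotvec(); t=R0.inv().apply(np.array(p)-p0)
    print(np.round(w,3),np.round(t,4)); return w,t
E
python3 - <<'E'
from h import *
for p,y in [((.42,-.25,.26),-.65),((.46,.0,.26),-.65),((.45,.05,.26),-.65),((.484,.108,.25),-.65)]: rel(p,y)
E
```

```text
[-0.505 -0.     0.001] [-0.0291 -0.2763 -0.2832]
[-0.505 -0.     0.001] [-0.0288 -0.4888 -0.4208]
[-0.505 -0.     0.001] [-0.0288 -0.5386 -0.4318]
[-0.505 -0.     0.001] [-0.0187 -0.5779 -0.4864]
```

apply_moves:
  series: "-0.05 0 0 -0.010 -0.04 -0.04 1; -0.10 0 0 -0.020 -0.08 -0.08 1; -0.15 0 0 -0.029 -0.12 -0.12 1; -0.20 0 0 -0.029 -0.16 -0.16 1; -0.25 0 0 -0.029 -0.20 -0.20 1; -0.30 0 0 -0.029 -0.24 -0.24 1; -0.35 0 0 -0.029 -0.276 -0.283 1; -0.40 0 0 -0.029 -0.32 -0.31 1; -0.45 0 0 -0.029 -0.36 -0.34 1; -0.505 0 0 -0.029 -0.40 -0.365 1; -0.505 0 0 -0.029 -0.44 -0.39 1; -0.505 0 0 -0.029 -0.48 -0.415 1"
  force: 60

```text
clock: 1.65
tcp_pos: [0.4583, -0.0094, 0.2603]
orientation: [1.67, 0.828, -1.67]
contact_force: [1.0, 0.5, 0.8]
grip_width: 0.0852
```

```bash
python3 - <<'E'
from h import *
o=get_obs(); print(o['clock'],o['tcp_pos'],o['joints'])
rel((.454,.07,.23),-.65)
E
```

```text
1.65 [ 0.45831559 -0.00936916  0.26030049] [ 0.31921913  0.11732896 -0.46580953  1.99007227  0.06101651  1.0473178
 -0.82458879]
[-0.  0. -0.] [ 0.0303 -0.0515 -0.0606]
```

```bash
python3 - <<'E'
from h import *
rel((.484,.108,.22),-.65)
E
```

```text
[-0.  0. -0.] [ 0.0403 -0.0506 -0.109 ]
```

apply_moves:
  series: "0 0 0 0.01 -0.013 -0.03 1; 0 0 0 0.02 -0.026 -0.06 1; 0 0 0 0.03 -0.04 -0.09 1; 0 0 0 0.04 -0.051 -0.109 1; 0 0 0 0.04 -0.051 -0.109 1"

```text
clock: 2.28
tcp_pos: [0.4831, 0.1084, 0.2195]
orientation: [1.667, 0.832, -1.669]
contact_force: [-0.4, 0.3, 0.2]
grip_width: 0.0852
```

```bash
python3 - <<'E'
from h import *
o=get_obs(); print(o['clock'],o['tcp_pos'])
ci=camera_info('wrist'); im=grab_frame('wrist'); cv2.imwrite('pics/w1.png',im)
print(proj(ci,[[.4835,.108,.132],[.4835,.028,.133]]))
np.save('ciw1.npy',ci,allow_pickle=True)
E
```

```text
2.275 [0.48306994 0.10840258 0.21953765]
[[317.83717461 242.84108396]
 [391.10663392 336.43759144]]
```

View pics/w1.png

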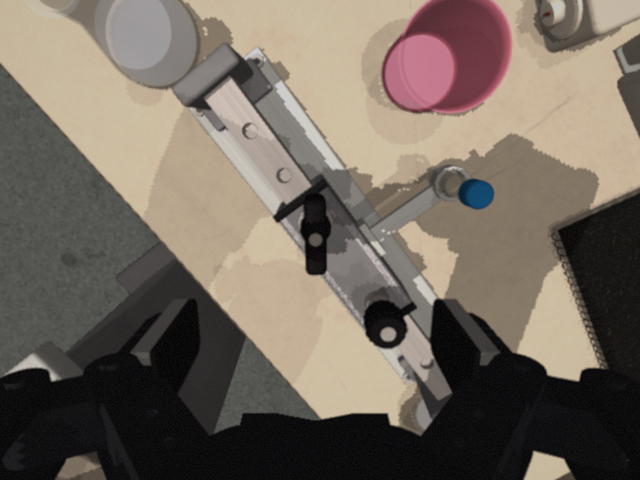

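```bash
python3 - <<'E'
from h import *
ci=np.load('ciw1.npy',allow_pickle=True).item()
c=plane(ci,(316,240),.132);print(c, plane(ci,(388,334),.133), plane(ci,(250.5,131),.07),plane(ci,(284.5,175.5),.07))
rel((.484,.108,.103),-.655)
E
```

```text
[0.48369474 0.11013656 0.132     ] [0.48287799 0.03070149 0.133     ] [0.48451867 0.18958017 0.07      ] [0.4843058  0.14973931 0.07      ]
[0.006 0.001 0.001] [ 0.1169 -0.     -0.0013]
```

apply_moves:
  series: "0 0 0 0.03 0 -0.001 1; 0 0 0 0.06 0 -0.001 1; 0 0 0 0.09 0 -0.001 0.8; 0 0 0 0.117 0 -0.001 0.6; 0 0 0 0.117 0 -0.001 0.4; 0 0 0 0.117 0 -0.001 0.2; 0 0 0 0.117 0 -0.001 0; 0 0 0 0.117 0 -0.001 0; 0 0 0 0.117 0 -0.001 0; 0 0 0 0.117 0 -0.001 0"
  force: 60

```text
clock: 3.58
tcp_pos: [0.4832, 0.107, 0.1042]
orientation: [1.668, 0.827, -1.672]
contact_force: [-4.5, -0.8, 1.1]
grip_width: 0.0172
```

```bash
python3 - <<'E'
from h import *
o=get_obs(); print(o['clock'],o['tcp_pos'],o['contact_force'],o['moment'],o['grip_width'])
s=grab_frame('scene'); t=grab_frame('top');w=grab_frame('wrist')
o=np.hstack([cv2.resize(s[150:270,290:450],(440,330)),cv2.resize(w,(360,330))]); cv2.imwrite('pics/g1.png',o)
E
```

```text
3.575 [0.48316515 0.1069979  0.10423629] [-4.48595178 -0.84975653  1.11328333] [-0.06428592  1.2077393   0.05927734] 0.017188941343900418
```

View pics/g1.png

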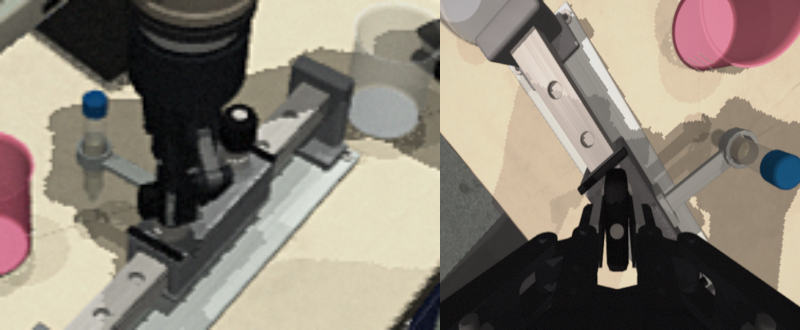

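apply_moves:
  series: "0 0 0 0 0 0 0; 0 0 0 0 0 0 0; -0.12 0 0 0 0 0 0; -0.24 0 0 0 0.0005 0 0; -0.36 0 0 0 0.0007 0 0"
  force: 60

```text
clock: 4.35
tcp_pos: [0.484, 0.1066, 0.1042]
orientation: [1.416, 1.059, -1.419]
contact_force: [-4.5, 0.1, 0.2]
grip_width: 0.0171
```

```bash
cat > st.py <<'E'
from h import *
o=get_obs(); M=R.from_rotvec(o['orientation']).as_matrix()
print('t',o['clock'],'tcp',o['tcp_pos'].round(4),'F',o['contact_force'].round(1),'M',o['moment'].round(2),'grip',round(o['grip_width'],4),'yaw',round(np.arctan2(M[1,1],M[0,1]),3),'tilt',M[:2,0].round(4))
E
python3 st.py
```

```text
t 4.35 tcp [0.484  0.1066 0.1042] F [-4.5  0.1  0.2] M [ 0.04  0.97 -0.1 ] grip 0.0171 yaw -0.287 tilt [-0.0013 -0.0012]
```

apply_moves:
  series: "-0.15 0 0 0 0 0 0; -0.30 0 0 0 0.0005 0 0; -0.45 0 0 0 0.0008 -0.0005 0; -0.6 0 0 0 0.001 -0.001 0; -0.6 0 0 0 0.001 -0.001 0"

```text
clock: 4.97
tcp_pos: [0.4855, 0.1069, 0.1042]
orientation: [0.977, 1.339, -0.981]
contact_force: [-6.1, -0.8, 3.4]
grip_width: 0.017
```

```bash
python3 st.py; python3 - <<'E'
from h import *
w=grab_frame('wrist'); cv2.imwrite('pics/g2.png',w)
E
```

```text
t 4.975 tcp [0.4855 0.1069 0.1042] F [-6.1 -0.8  3.4] M [-0.33  1.17  0.01] grip 0.017 yaw 0.309 tilt [-0.0011 -0.0016]
```

View pics/g2.png

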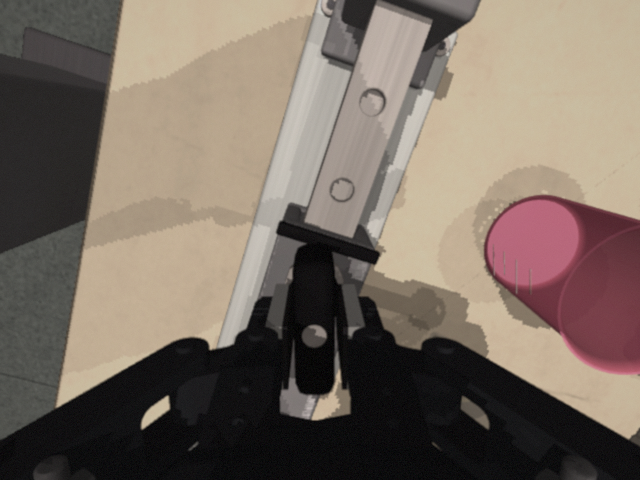

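apply_moves:
  series: "-0.15 0 0 0 -0.001 0 0; -0.30 0 0 0 -0.001 0 0; -0.45 0 0 0 -0.001 0 0; -0.53 0 0 0 -0.001 0 0; -0.53 0 0 0 -0.001 0 0"

```text
clock: 5.65
tcp_pos: [0.4864, 0.1075, 0.1043]
orientation: [0.575, 1.491, -0.573]
contact_force: [0.6, 0.5, -2.0]
grip_width: 0.017
```

```bash
python3 st.py
```

```text
t 5.65 tcp [0.4864 0.1075 0.1043] F [ 0.6  0.5 -2. ] M [ 0.11 -0.23  0.02] grip 0.017 yaw 0.837 tilt [0.0024 0.0005]
```

apply_moves:
  series: "0 0 0 0 0 0 0.4; 0 0 0 0 0 0 0.8; 0 0 0 0 0 0 1; 0 0 0 0 0 0 1; 0 0 0 -0.03 0 0 1; 0 0 0 -0.06 0 0 1; 0 0 0 -0.1 0 0 1; 0 0 0 -0.1 0 0 1"

```text
clock: 6.65
tcp_pos: [0.487, 0.1085, 0.206]
orientation: [0.574, 1.489, -0.569]
contact_force: [0.4, -0.7, 0.1]
grip_width: 0.0853
```

```bash
python3 st.py; python3 - <<'E'
from h import *
ci=camera_info('wrist');w=grab_frame('wrist'); cv2.imwrite('pics/g3.png',w)
np.save('ciw3.npy',ci,allow_pickle=True)
rel((.483,.029,.2),0)
E
```

```text
t 6.65 tcp [0.487  0.1085 0.206 ] F [ 0.4 -0.7  0.1] M [-0.03  0.02  0.01] grip 0.0853 yaw 0.84 tilt [0.0054 0.0007]
[ 0.839  0.001 -0.002] [ 0.0044 -0.0606  0.0504]
```

View pics/g3.png

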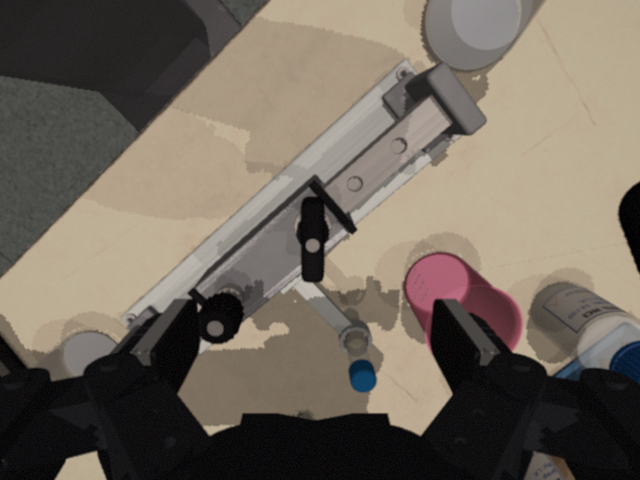

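```bash
python3 - <<'E'
from h import *
ci=np.load('ciw3.npy',allow_pickle=True).item()
print(plane(ci,(215,328),.133),plane(ci,(313,245),.137),plane(ci,(354,184),.07),plane(ci,(399,146),.07))
rel((.483,.029,.2),0)
E
```

```text
[0.48269331 0.03013273 0.133     ] [0.48240264 0.11128441 0.137     ] [0.48350154 0.14973959 0.07      ] [0.48426712 0.19011516 0.07      ]
[ 0.839  0.001 -0.002] [ 0.0044 -0.0606  0.0504]
```

apply_moves:
  series: "0.15 0 0 0 -0.015 0.012 1; 0.3 0 0 0 -0.03 0.025 1; 0.45 0 0 0.004 -0.045 0.037 1; 0.6 0 0 0.004 -0.061 0.05 1; 0.75 0 0 0.004 -0.061 0.05 1; 0.839 0.001 -0.002 0.004 -0.061 0.05 1; 0.839 0.001 -0.002 0.03 -0.061 0.05 1; 0.839 0.001 -0.002 0.03 -0.061 0.05 1"

```text
clock: 7.7
tcp_pos: [0.4796, 0.0284, 0.171]
orientation: [1.204, 1.215, -1.214]
contact_force: [0.4, 0.9, 1.0]
grip_width: 0.0858
```

```bash
python3 st.py; python3 - <<'E'
from h import *
rel((.483,.0295,.101),0)
ci=camera_info('wrist');w=grab_frame('wrist'); cv2.imwrite('pics/g4.png',w)
print(proj(ci,[.483,.0295,.133]))
E
```

```text
t 7.7 tcp [0.4796 0.0284 0.171 ] F [0.4 0.9 1. ] M [ 0.03 -0.03 -0.  ] grip 0.0858 yaw 0.001 tilt [-0.0076 -0.0001]
[0.001 0.    0.008] [ 0.07    0.0039 -0.0011]
[[324.34045181 270.97358188]]
```

View pics/g4.png

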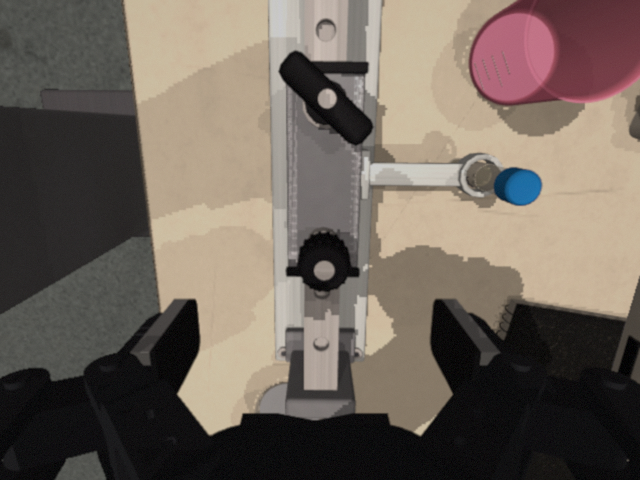

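The plunger cap is at (325,270), within a pixel of the prediction, so I'll descend and grip.

apply_moves:
  series: "0 0 0.008 0.025 0.004 -0.001 1; 0 0 0.008 0.05 0.004 -0.001 0.9; 0 0 0.008 0.07 0.004 -0.001 0.7; 0 0 0.008 0.07 0.004 -0.001 0.5; 0 0 0.008 0.07 0.004 -0.001 0.3; 0 0 0.008 0.07 0.004 -0.001 0.1; 0 0 0.008 0.07 0.004 -0.001 0; 0 0 0.008 0.07 0.004 -0.001 0; 0 0 0.008 0.07 0.004 -0.001 0; 0 0 0.008 0.07 0.004 -0.001 0"
  force: 60

```text
clock: 9.0
tcp_pos: [0.4842, 0.0299, 0.1043]
orientation: [1.209, 1.206, -1.206]
contact_force: [-6.1, -0.1, 6.4]
grip_width: 0.0241
```

```bash
python3 st.py
```

```text
t 9.0 tcp [0.4842 0.0299 0.1043] F [-6.1 -0.1  6.4] M [ 0.11  1.54 -0.05] grip 0.0241 yaw 0.001 tilt [ 0.0037 -0.0011]
```

```bash
python3 - <<'E'
from h import *
w=grab_frame('wrist'); s=grab_frame('scene')
o=np.hstack([cv2.resize(s[150:250,320:440],(400,330),interpolation=cv2.INTER_CUBIC),cv2.resize(w[180:480,160:480],(400,330))]); cv2.imwrite('pics/g5.png',o)
E
```

```text
(no output)
```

View pics/g5.png

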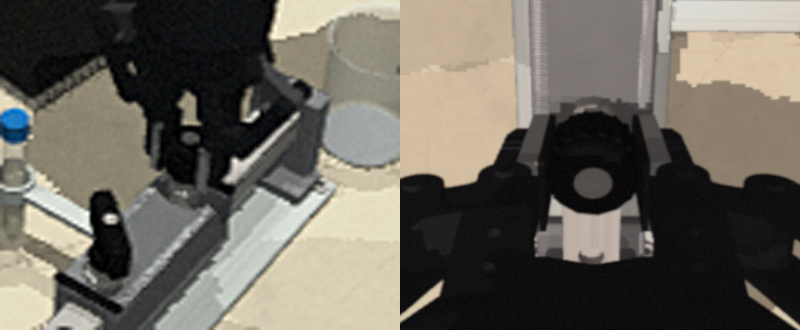

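The pads are around the knob. I'll lift in steps and watch the force.

apply_moves:
  series: "0 0 0 -0.003 0 0 0; 0 0 0 -0.006 0 0 0; 0 0 0 -0.009 0 0 0; 0 0 0 -0.009 0 0 0"

```text
clock: 9.6
tcp_pos: [0.4842, 0.0296, 0.1119]
orientation: [1.21, 1.207, -1.206]
contact_force: [-5.5, 1.0, -8.7]
grip_width: 0.0239
```

```bash
python3 st.py
```

```text
t 9.6 tcp [0.4842 0.0296 0.1119] F [-5.5  1.  -8.7] M [0.36 1.12 0.03] grip 0.0239 yaw 0.001 tilt [ 0.0032 -0.0004]
```

apply_moves:
  series: "0 0 0 -0.002 -0.0005 0 0; 0 0 0 -0.0035 -0.001 0 0; 0 0 0 -0.0035 -0.001 0 0; 0 0 0 -0.0035 -0.001 0.002 0; 0 0 0 -0.0035 -0.001 0.005 0; 0 0 0 -0.0035 -0.001 0.008 0"

```text
clock: 10.35
tcp_pos: [0.4841, 0.0217, 0.1156]
orientation: [1.211, 1.206, -1.205]
contact_force: [-4.7, 0.8, -11.5]
grip_width: 0.0238
```

```bash
python3 st.py
```

```text
t 10.35 tcp [0.4841 0.0217 0.1156] F [ -4.7   0.8 -11.5] M [ 0.36  1.17 -0.02] grip 0.0238 yaw 0.001 tilt [0.005 0.   ]
```

apply_moves:
  series: "0 0 0 0 0 0.005 0; 0 0 0 0 0 0.010 0; 0 0 0 0 0 0.015 0; 0 0 0 0 0 0.02 0; 0 0 0 0 0 0.025 0; 0 0 0 0 0 0.029 0; 0 0 0 0 0 0.032 0; 0 0 0 0 0 0.032 0"

```text
clock: 11.35
tcp_pos: [0.4839, -0.0111, 0.1154]
orientation: [1.21, 1.206, -1.206]
contact_force: [-4.8, 0.4, -9.7]
grip_width: 0.0239
```

```bash
python3 st.py; python3 - <<'E'
from h import *
t=grab_frame('top'); s=grab_frame('scene'); w=grab_frame('wrist')
o=np.zeros((600,800,3),np.uint8)
o[:210,:800]=cv2.resize(t[235:305,235:505],(800,210),interpolation=cv2.INTER_CUBIC)
o[210:540,:400]=cv2.resize(s[140:260,300:445],(400,330),interpolation=cv2.INTER_CUBIC)
o[210:510,400:]=cv2.resize(w,(400,300)); cv2.imwrite('pics/g6.png',o)
E
```

```text
t 11.35 tcp [ 0.4839 -0.0111  0.1154] F [-4.8  0.4 -9.7] M [0.04 1.15 0.05] grip 0.0239 yaw 0.0 tilt [ 0.0043 -0.0007]
```

View pics/g6.png

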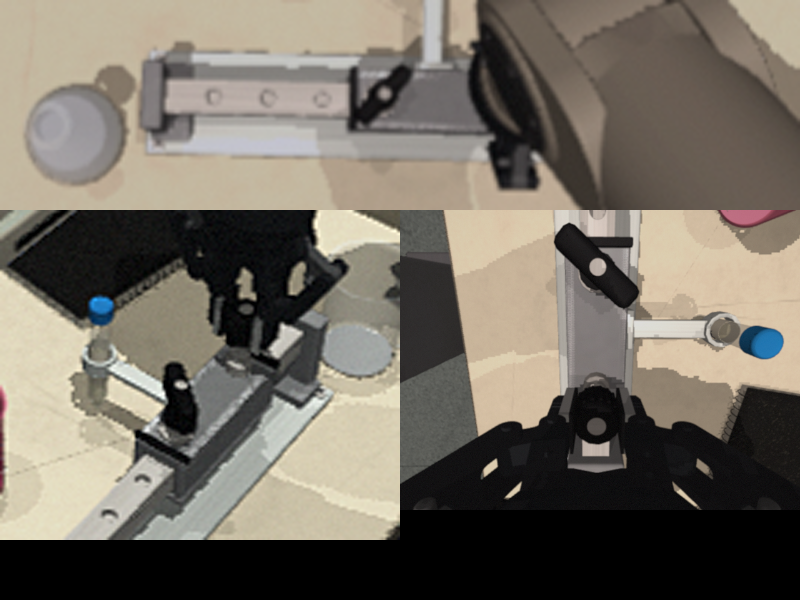

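The clamp cap has shifted and three holes are now exposed on the flask side, which matches a one-hole move. Now I'll lower the pin.

apply_moves:
  series: "0 0 0 0.003 0 -0.0005 0; 0 0 0 0.006 0 -0.0005 0; 0 0 0 0.009 0 -0.0005 0; 0 0 0 0.011 0 -0.0005 0; 0 0 0 0.012 0 -0.0005 0; 0 0 0 0.012 0 -0.0005 0"

```text
clock: 12.25
tcp_pos: [0.484, -0.0108, 0.1044]
orientation: [1.209, 1.205, -1.207]
contact_force: [-9.6, -0.9, 1.8]
grip_width: 0.0242
```

```bash
python3 st.py
```

```text
t 12.25 tcp [ 0.484  -0.0108  0.1044] F [-9.6 -0.9  1.8] M [-0.26  2.13  0.01] grip 0.0242 yaw 0.0 tilt [ 0.0042 -0.0022]
```

apply_moves:
  series: "0 0 0 0.001 -0.001 0 0; 0 0 0 0.002 -0.001 0 0; 0 0 0 0.002 -0.001 0 0; 0 0 0 0.002 -0.001 0 0"

```text
clock: 12.75
tcp_pos: [0.4841, -0.0104, 0.1042]
orientation: [1.21, 1.202, -1.206]
contact_force: [-13.7, -1.0, 21.1]
grip_width: 0.0238
```

```bash
python3 st.py; python3 - <<'E'
from h import *
t=grab_frame('top'); s=grab_frame('scene'); w=grab_frame('wrist'); ci=camera_info('top')
cv2.imwrite('pics/t7.png',t)
o=np.zeros((600,800,3),np.uint8)
o[:210,:800]=cv2.resize(t[235:305,235:505],(800,210),interpolation=cv2.INTER_CUBIC)
o[210:540,:400]=cv2.resize(s[140:260,300:445],(400,330),interpolation=cv2.INTER_CUBIC)
o[210:510,400:]=cv2.resize(w,(400,300)); cv2.imwrite('pics/g7.png',o)
# clamp cap in crop coords scale
print(plane(ci,(235+385/2.963,235+90/3),.137))
E
```

```text
t 12.75 tcp [ 0.4841 -0.0104  0.1042] F [-13.7  -1.   21.1] M [-0.31  3.12 -0.02] grip 0.0238 yaw 0.0 tilt [ 0.0065 -0.0029]
[0.48533816 0.06691766 0.137     ]
```

View pics/g7.png

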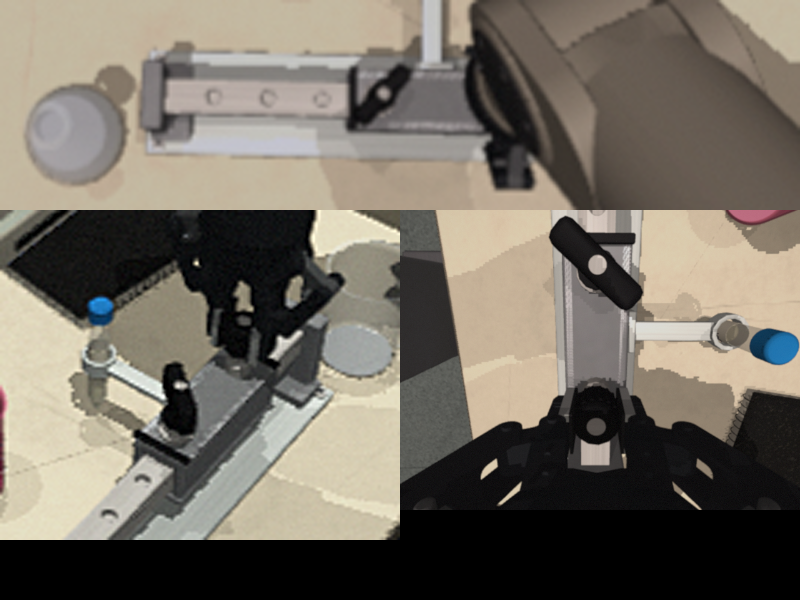

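apply_moves:
  series: "0 0 0 -0.001 0 0 0; 0 0 0 -0.001 0 0 0; 0 0 0 -0.001 0 0 0; 0 0 0 -0.001 0 0 0; 0 0 0 -0.001 0 0 0; 0 0 0 -0.001 0 0 0; 0 0 0 -0.001 0 0 0; 0 0 0 -0.001 0 0 0"

```text
clock: 13.9
tcp_pos: [0.484, -0.0104, 0.1043]
orientation: [1.21, 1.203, -1.205]
contact_force: [-10.0, -0.4, 8.6]
grip_width: 0.0236
```

```bash
python3 st.py
```

```text
t 13.9 tcp [ 0.484  -0.0104  0.1043] F [-10.   -0.4   8.6] M [-0.2   2.29 -0.  ] grip 0.0236 yaw 0.0 tilt [ 0.0063 -0.002 ]
```

```bash
python3 -c "
from bench import *
print(hand_in())"
```

```text
the job is handed in; nothing more can be done
None
```

The carriage now sits one hole closer to the beaker, with the pin down in that hole and the fingers still holding the plunger knob down. I handed the job in at 13.9 s; no verdict comes back.

**What I did:** The straight-sided beaker stands at the rail's −y end, so the target was −0.040. I turned the clamp bar about 1.49 rad anticlockwise and released it. I then gripped the plunger knob, pulled it up about 11 mm, slid the carriage 40 mm and lowered the pin.

**Last checks:**
- **Travel:** the tool moved 40.0 mm in y between gripping and the end. In the top picture three holes show on the flask side instead of two, and the clamp cap is about 42 mm from where it started.
- **Pin home:** the tool's height is back at 0.1043 m, the same as before the pull. Lowering the target 2 mm more only raised the push to 21 N with no movement, so I eased it back to about 9 N down.
- **Clamp and glassware:** the clamp bar still looked loose at its turned angle. The beaker and flask look unmoved, and I didn't touch the pink cup.

**Small disagreements:**
- A sideways force of about 10 N in x stayed on the fingers at the end, and a 1 mm shift didn't relieve it.
- The gripper read 17 mm on the 14 mm bar and 24 mm on the 26 mm knob, though both held without slipping.

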